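Bleed the microscope's lift stage down to the focus mark

TASK

The heavy lift stage under the inspection microscope has been pumped up too high. Crack its red release valve open just far enough that the stage creeps down slowly, never dropping fast, and shut the valve fully again so that the stage stays with its red pointer inside the green band on the scale post; it cannot be raised again. Work only with the valve: keep off the stage, leave the mouse, the screwdriver and the tray where they are, and let go of the valve when finished.

Things in the scene. Friction and masses are not known exactly. Their poses are not given: they have to be found in the camera images.
- station: Fixed microscope stand: black base plate 340 x 360 x 15 mm and a cream hydraulic unit (140 x 140 mm, top 85 mm above the table) with the lift stage. Origin: on the table under the ram's middle; valve on its -x side, z up. A steel column (28 mm) stands at x 90, y -150 mm, 475 mm tall, with a drive box and arm to the head; the scale post at x 45, y 108, 210 mm tall.
- valve_grip (a point): Middle of the valve's red wing handle: a flat paddle 80 mm long (point x), 12 mm thick (point y), 30 mm deep along the stem (point z), on a 12 mm stem; 133 mm to the station's -x side, 117 mm above the table. Site z is the turning axis, pointing out, leaning 40 degrees from vertical towards the station's -x. Shut, the paddle's length lies in the station's x-z plane.
- valve (a joint): Turn of the valve, rad: 0 shut (hard stop), growing counter-clockwise seen from outside (positive about the point's z) to a stop at 1.4. Friction 0.2 N m; stays where left. Shut it holds the stage; from a point between 0.2 and 0.8, unknown as the weight is, the stage sinks, about 10 mm/s faster per further 0.1 rad, settling to a new speed in some 0.5 s. Wide open is too fast (over 35 mm/s).
- stage: The lift stage: a dark steel plate 130 x 150 x 12 mm on a ram, an aluminium lens frame clamped on it; about 2 to 3.4 kg together. Origin: centre of the plate's underside; 105 mm above the table at the bottom of its stroke, 163 to 180 mm at the start. It only sinks, by its own weight, while the valve is open enough. Sinking faster than 30 mm/s jars it. Not to be touched.
- pointer (a point): Tip of the red pointer that sticks out from the stage's +y edge beside the scale post; it moves up and down with the stage. The pointer is 4 mm thick; the point is at its mid-height, 6 mm above the underside of the stage plate (169 to 186 mm above the table at the start).
- band: The green band clamped round the white scale post, 36 x 14 mm and 10 mm tall. Origin: its centre; its height, 131 to 146 mm above the table, differs from time to time. The pointer must stop level with it: the middle of the pointer's thickness no higher than its top edge and no lower than its bottom edge.
- mouse: Black computer mouse, 105 x 58 x 34 mm, lying loose at the station's +y side. Origin: centre of its underside. Leave it alone.
- tray: Blue parts tray with green circuit boards, 170 x 130 x 30 mm, loose at the station's -y side. Origin: centre of its underside. Leave it alone.
- driver: Screwdriver, 190 mm long, lying loose on the table in front of the station (its -x side). Leave it alone.
- head (a point): Middle of the underside of the cream camera head over the stage, 280 mm above the table; the head is 180 mm (station x) by 110 mm (y) by 160 mm tall, and its 70 mm lens hangs 20 mm lower. Its front overhangs the valve's upper part, so reach the valve along the valve's own leaning axis, not straight down.

How it is judged:
On the way:
1. the valve is cracked open and the stage has begun to creep down (6 mm or more) (value of joint valve above 0.15 rad and distance of pointer from where it was at the start of the episode above 0.006 m), for 0.1 s.
At the end, for the whole second after the job is handed in: the stage stands still with the middle of its pointer within the green band (5 mm either side of the band's middle), and the valve is shut (within 0.12 rad of its stop) and released (z of pointer in the frame of band between -0.005 and 0.005 m and value of joint valve below 0.12 rad and linear speed of stage below 0.002 m/s); the robot touches nothing.
It fails at once if the stage sinks faster than 30 mm/s (linear speed of stage above 0.03 m/s).
It fails at once if the robot presses on the stage or the part on it (over 2 N) (contact force between any of the fingers, the arm and stage above 2 N).
It fails at once if the mouse, the tray or the screwdriver is moved (over 20 mm) (distance of any of mouse, tray, driver from where it was at the start of the episode above 0.02 m).
It also fails if it takes over 54 s, if anything falls off the work surface, if the arm or the gripper's body presses on something with over 40 N, if the wrist force passes 120 N, or if a joint passes its speed limit or range.

ROBOT

A 6-joint arm with a two-finger parallel gripper is mounted at the origin on the work surface. World frame = base frame: x ahead of the robot, y to its left, z up, the work surface at z = 0. Lengths are in m, angles in rad, forces in N, time in s.
With the tool pointing down it reaches from about 0.325 to 0.85 m from the base axis. Payload 15.5 kg.
Tool frame: the origin (TCP) lies midway between the tips of the shut fingers; the grasp point (between the pads) lies 19 mm behind it; z points along the fingers, y is the line along which they close (so a half turn about z gives the same grasp; the last joint's range is limited). The gripper opens to 91 mm and grips with 3 to 60 N. Pads are 32 mm wide; open, the fingers measure 118 mm over their backs; the gripper's body (76 mm by 178 mm) begins 60 mm behind the grasp point.
Start: joints at [-1.329, 0.494, 1.345, -0, 1.302, -0.096], TCP at [0.207, -0.59, 0.214] pointing down, gripper open.
Joint ranges: [-2.91, 2.91], [-0.82, 2.16], [0.22, 2.67], [-1.22, 4.37], [0.12, 2.79], [-3.08, 3.08]. Speed limits (rad/s): [1.89, 1.89, 2.57, 3.01, 3.01, 3.01].

INTERFACE

Orientations are given as [roll, pitch, yaw] about the fixed x, y, z axes, in that order (R = Rz(yaw) Ry(pitch) Rx(roll)).
In Python, from plant import get_state, vision, job gives the robot as it stands. The module is installed in compiled form; this text tells all that it offers.
- The arm moves only by the tool jog_arm, never from a script. Its argument "plan" is text: rows parted by semicolons, each of 5 numbers parted by spaces: the shift along the tool's x, y, z as a fraction of full scale, then the turn about the tool's z as a fraction of full scale, then the opening, from 0 (shut) to 1 (fully open). In form: x y z spin gripper; .... A call has 1 to 10 rows; each row shifts and turns the commanded pose from where the row before left it, along the tool's axes as they then stand; what a row does not reach is not made up. Full scale, the value 1, is 0.025 m for a shift and 4 degrees for a turn. A row lasts 1/12 s, in which the tool goes at most 41.7 mm and 7.16 degrees, less where a joint would pass 70% of its speed; a pose out of reach is approached as far as the arm can. A call with a number of a shift or a turn outside -1 to 1 is refused whole. A call with a gripper value outside its range is refused whole. The fingers move at their own pace and stop on an object; the grip force is fixed at half the most. Time passes only in rows, so rows that do not move let the fingers close. It gives the time, the measured TCP pose, the force, the opening and the grip force at its end, in the units of the state.
- get_state(): the state, without advancing time (a new reading comes with each control period).
- vision.read_camera(name): name is "side" or "top" or "wrist"; returns a dict with "frame" (420x560x3 uint8, red, green, blue), "range_z" (420x560 float32, m along the optical axis (not along the pixel's ray), 0 where there is no reading), "fov_y" (degrees; the focal length in pixels is half the picture's height over the tangent of half this angle, whatever the lens; pixels are square), "cx", "cy" (the principal point, pixels), "R" (3x3) and "t" (3): a world point X has camera coordinates R X + t. Camera axes: x right, y down, z forward; pixel columns grow to the right and rows downward; lengths in m; the calibration is good to about 2 mm. A picture is of the moment at which its call begins.
- job.finish_job(): hands the job in; it is judged then, once.
The state is a dict: "clock": time; "q": joint angles; "joint_vel": joint speeds; "joint_efforts": joint torques, N m; "ee_pos": TCP position; "tool_rot": TCP orientation; "force": force on the tool from outside, world axes, zero at the start; "moment": the same for the moment, N m; "finger_gap": opening from 0.0 (shut) to 1.0 (fully open); "gripper_force": force on a finger pad.
Only numpy, scipy, OpenCV 4.12 (cv2) and the standard library are available. Lean on these libraries where they do the work, as an engineer would, in place of code of your own. Each camera call takes 0.05 s, during which the arm holds its last target. There are 200 camera calls.

## Working session

There is one attempt and no reset: what is moved stays moved. The work goes in short steps, Python scripts to look and compute and a tool call to move; the robot and the scene stay as the last step left them, time stands still between calls to the robot, and variables do not carry over. Pictures are saved under pics/ and viewed, at most 10 in all, crops included, and the job is handed in when it is done.

Besides the shell and the picture viewer there is one more tool, called after "Call:" as name(argument=value, ...), one argument or row to a line, values as JSON. jog_arm: Moves the arm, as the interface text tells. Its arguments: {"type":"object","properties":{"plan":{"type":"string"}},"required":["plan"]}

```bash
mkdir -p pics; cat > h.py <<'E'
import numpy as np, cv2
from plant import get_state, vision, job
def cam(n):
    c=vision.read_camera(n); c['f']=210/np.tan(np.radians(c['fov_y'])/2); return c
def pts(c):
    v,u=np.mgrid[0:420,0:560]; z=c['range_z']
    P=np.stack([(u-c['cx'])*z/c['f'],(v-c['cy'])*z/c['f'],z],-1)
    return (P-c['t'])@c['R']
E
python3 - <<'E'
from h import *
ims=[]
for n in ['side','top']:
    c=cam(n); np.savez(n,**c); cv2.imwrite(f'pics/{n}.png',c['frame'][:,:,::-1]); print(n,c['t'],c['R'],c['f'], -c['R'].T@c['t'])
print(get_state())
E
```

```text
side [0.51653618 0.18984895 1.00808137] [[-0.97842806 -0.20598683  0.01574629]
 [-0.15071879  0.65961977 -0.73633254]
 [ 0.14128824 -0.72282168 -0.67643658]] 395.7155181481158 [0.39157726 0.70983461 0.81356155]
top [0.03801512 0.5396434  1.08833607] [[-0.02057321 -0.99963014 -0.01778531]
 [-0.9926433   0.0225459  -0.1189578 ]
 [ 0.11931479  0.01520713 -0.99274001]] 428.54227713389486 [0.40660091 0.00928385 1.14530566]
{'clock': 0.1, 'q': array([-1.32948935e+00,  4.94116991e-01,  1.34607769e+00,  9.59288728e-07,
        1.30254124e+00, -9.55153809e-02]), 'joint_vel': array([-3.06706713e-04, -1.87353774e-03, -2.09992484e-03, -3.99392195e-04,
       -3.28207454e-04, -2.07614106e-05]), 'joint_efforts': array([ 8.40205576e-04, -8.80239701e+01, -3.82545733e+01,  7.09682191e-02,
        4.82192030e-02, -1.17156230e-05]), 'ee_pos': array([ 0.20646332, -0.58952956,  0.21339754]), 'tool_rot': array([-3.14045469e+00, -1.09954152e-04,  3.36822037e-01]), 'force': array([-0.06823734, -0.2348866 , -1.07050849]), 'moment': array([ 0.03763318, -0.05261987,  0.03496473]), 'gripper_force': 0.0, 'finger_gap': 1.0027554583344604}
```

View pics/side.png

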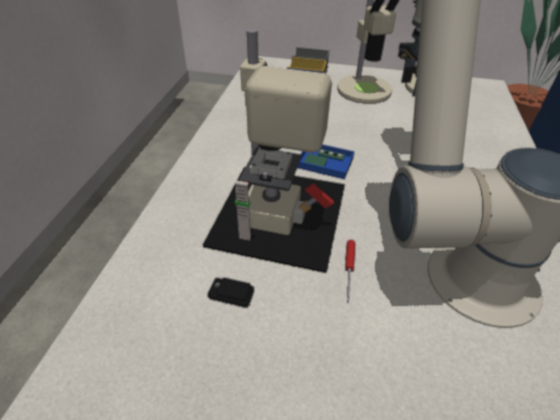

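View pics/top.png

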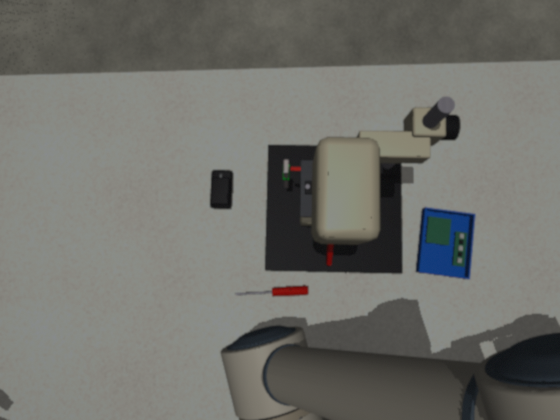

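The side view shows the red paddle at about (319,196) and the post with its green band at about (243,203). The top view shows the pointer at about (296,168) and the paddle at about (330,255). The station is roughly aligned with the world axes.

```bash
python3 - <<'E'
from h import *
s=np.load('side.npz');t=np.load('top.npz')
a=cv2.resize(s['frame'][140:250,205:345],None,fx=5.6,fy=5.4,interpolation=cv2.INTER_CUBIC)
cv2.imwrite('pics/sidec.png',a[:,:,::-1])
for n,c in (('side',s),('top',t)):
    P=pts(c); f=c['frame'].astype(int); r,g,b=f[...,0],f[...,1],f[...,2]
    for nm,m in (('red',(r>100)&(r>2*g)&(r>2*b)),('green',(g>1.3*r)&(g>1.2*b)&(g>50))):
        k,l,st,ce=cv2.connectedComponentsWithStats(m.astype(np.uint8))
        for i in range(1,k):
            if st[i,4]>5:
                q=P[l==i]; print(n,nm,st[i],ce[i].round(1),np.median(q,0).round(3),q.min(0).round(3),q.max(0).round(3))
    # base plate
    d=(f.max(-1)<45)&(abs(P[...,2]-.015)<.012)&(P[...,0]>.3)
    k,l,st,ce=cv2.connectedComponentsWithStats(d.astype(np.uint8)); i=1+np.argmax(st[1:,4])
    q=P[l==i]; print(n,'base',cv2.minAreaRect(q[:,:2].astype(np.float32)),q[:,2].mean())
    hd=(P[...,2]>.36)&(P[...,2]<.46)&(P[...,0]>.4)&(P[...,0]<.8)
    q=P[hd]; print('head',q.min(0),q.max(0), cv2.minAreaRect(q[:,:2].astype(np.float32)))
E
```

```text
side red [322 193  11  11  51] [327.1 197.8] [ 0.418 -0.089  0.118] [ 0.404 -0.098  0.104] [ 0.433 -0.085  0.133]
side red [346 240   9  29 201] [350.  254.3] [0.338 0.014 0.025] [ 0.328 -0.035  0.016] [0.392 0.71  0.814]
side green [522   0  13  47 430] [528.1  22.6] [-0.568 -2.033  0.035] [-0.642 -2.128 -0.106] [0.392 0.71  0.814]
side green [543   0   7  38  79] [545.4  17.7] [-0.613 -1.939  0.098] [-0.648 -1.99  -0.007] [0.392 0.71  0.814]
side green [550   0  10  34 126] [554.4  16.7] [-0.718 -2.092  0.062] [-0.753 -2.141 -0.027] [-0.633 -1.894  0.19 ]
side green [549  36  11  20 128] [554.9  46.7] [-0.702 -1.869 -0.037] [-0.743 -1.901 -0.086] [0.392 0.71  0.814]
side green [324 153   4   2   6] [325.3 153.7] [ 0.456 -0.436  0.015] [ 0.45  -0.443  0.014] [ 0.461 -0.43   0.018]
side green [332 155   4   2   6] [333.5 155.7] [ 0.427 -0.431  0.015] [ 0.422 -0.437  0.013] [ 0.432 -0.428  0.018]
side green [307 156  19   9 100] [316.1 159.6] [ 0.481 -0.392  0.017] [ 0.392 -0.411  0.014] [0.513 0.71  0.814]
side green [234 199  16   8  62] [241.5 203.2] [0.624 0.012 0.146] [ 0.604 -0.
[... 875 characters left out ...]
.421  0.01 ] [0.518 0.009 1.145]
top green [454 233  10  32 115] [456.5 249.3] [ 0.432 -0.434  0.014] [ 0.396 -0.449  0.01 ] [0.477 0.009 1.145]
top green [463 238   3   9  17] [463.6 241.8] [ 0.453 -0.455  0.015] [ 0.442 -0.458  0.009] [ 0.463 -0.45   0.021]
top green [460 250   4   9  18] [462.3 254.6] [ 0.419 -0.448  0.015] [ 0.411 -0.452  0.011] [ 0.432 -0.442  0.021]
top base ((0.5517096519470215, -0.11821304261684418), (0.35417112708091736, 0.33328676223754883), 87.29591369628906) 0.015025857577021844
head [ 0.44050563 -0.31238132  0.36003349] [ 0.68227973 -0.03959971  0.45954567] ((0.5879688262939453, -0.14891237020492554), (0.1812058836221695, 0.3438144028186798), 47.419395446777344)
```

View pics/sidec.png

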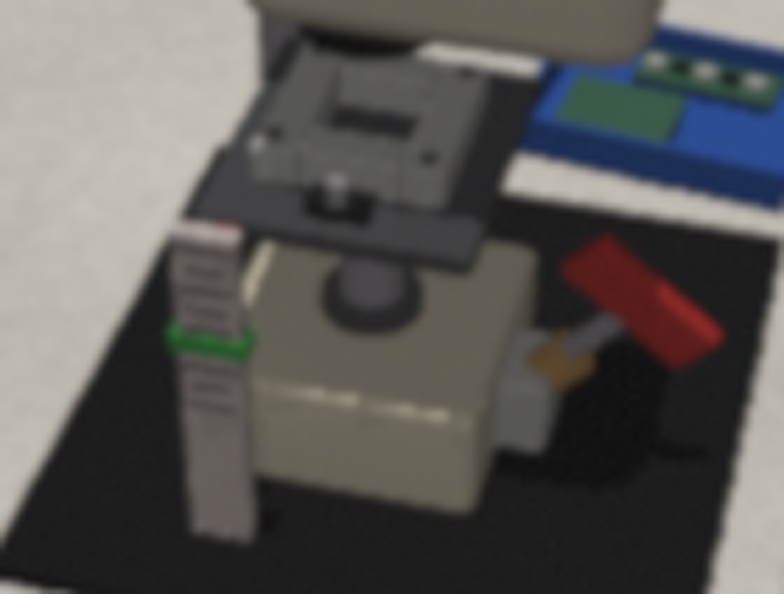

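The crop shows the band across the post at about (243,203). The pointer is hidden behind the top of the post, and the paddle is clear, with its lower end towards the robot. I'll use the top camera for the pointer and take a looser mask for the precise values.

```bash
cat >> h.py <<'E'
def look(c):
    P=pts(c); f=c['frame'].astype(int); r,g,b=f[...,0],f[...,1],f[...,2]
    ok=(P[...,2]<.25)&(P[...,2]>.05)
    red=ok&(r>50)&(r>1.6*g)&(r>1.6*b); gr=ok&(g>1.25*r)&(g>1.15*b)
    return P,dict(ptr=red&(P[...,0]>.58),paddle=red&(P[...,0]<.52),band=gr&(P[...,0]>.57)&(P[...,1]>-.02))
E
python3 - <<'E'
from h import *
for n in ('side','top'):
    P,M=look(np.load(n+'.npz'))
    for k,m in M.items():
        q=P[m]
        if len(q): print(n,k,len(q),'\n',np.percentile(q,[2,25,50,75,98],axis=0).round(4).tolist(), np.argwhere(m).min(0),np.argwhere(m).max(0))
    if n=='top':
        print(P[M['ptr']].round(4).tolist()); print(P[M['band']].round(4).tolist())
    q=P[M['paddle']]; i=np.argsort(q[:,0]); print(q[i[:4]].round(3),q[i[-4:]].round(3))
    st=(P[...,2]>.08)&(P[...,2]<.09)&(P[...,0]>.45)&(P[...,0]<.75)&(P[...,1]<0)&(P[...,1]>-.25); q=P[st]; print('unit',len(q),np.percentile(q,[1,99],axis=0).round(3))
E
```

```text
side paddle 310 
 [[0.4061, -0.0976, 0.0909], [0.4243, -0.0903, 0.1096], [0.4401, -0.0889, 0.1231], [0.4553, -0.0875, 0.1363], [0.4738, -0.0849, 0.152]] [183 306] [207 333]
side band 62 
 [[0.6047, 0.0052, 0.1383], [0.612, 0.0113, 0.1437], [0.6221, 0.0124, 0.1465], [0.6319, 0.0135, 0.1496], [0.6406, 0.0154, 0.1522]] [200 235] [206 250]
[[ 0.401 -0.089  0.107]
 [ 0.402 -0.096  0.104]
 [ 0.404 -0.088  0.103]
 [ 0.404 -0.086  0.109]] [[ 0.475 -0.097  0.138]
 [ 0.476 -0.089  0.134]
 [ 0.477 -0.09   0.137]
 [ 0.478 -0.098  0.134]]
unit 1132 [[ 0.474 -0.159  0.081]
 [ 0.636 -0.028  0.089]]
top ptr 37 
 [[0.617, -0.0255, 0.1841], [0.618, -0.0208, 0.1856], [0.6202, -0.0141, 0.187], [0.6223, -0.0096, 0.188], [0.6247, -0.0049, 0.1914]] [167 291] [170 300]
top paddle 117 
 [[0.4007, -0.0982, 0.1045], [0.4148, -0.0948, 0.1136], [0.4245, -0.092, 0.1234], [0.4359, -0.0888, 0.1344], [0.4493, -0.0868, 0.1444]] [244 327] [265 332]
top band 34 
 [[0.603, -0.0009, 0.1419], [0.6045, 0.0022, 0.1491], [0.6066, 0.0068, 0.1509], [0.607, 0.0114, 0.1621], [0.6363, 0.014, 0.1974]] [165 283] [180 289]
[[0.6252,
[... 1401 characters left out ...]
0139, 0.1515], [0.6068, 0.0115, 0.1506], [0.607, 0.0092, 0.1495], [0.6062, 0.0068, 0.153], [0.6066, 0.0045, 0.1509], [0.6069, 0.0021, 0.1491], [0.6044, 0.014, 0.1508], [0.6045, 0.0116, 0.15], [0.6047, 0.0092, 0.1489], [0.6046, 0.0069, 0.1491], [0.6045, 0.0045, 0.1491], [0.6043, 0.0022, 0.1501], [0.6038, 0.014, 0.1416], [0.6034, 0.0117, 0.1436], [0.6036, 0.0093, 0.1421], [0.6034, 0.0069, 0.143], [0.6032, 0.0045, 0.1437], [0.6026, 0.0022, 0.1466]]
[[ 0.401 -0.097  0.101]
 [ 0.401 -0.094  0.106]
 [ 0.401 -0.092  0.104]
 [ 0.401 -0.09   0.104]] [[ 0.449 -0.094  0.144]
 [ 0.449 -0.092  0.144]
 [ 0.449 -0.09   0.145]
 [ 0.45  -0.088  0.137]]
unit 70 [[ 0.505 -0.247  0.08 ]
 [ 0.65  -0.028  0.089]]
```

Target: the pointer top must drop about 40 mm, from 0.187 to 0.147 in top-camera z. The paddle's lower end is near (0.405, -0.092, 0.10). I'll straddle that end with the fingers and push it sideways.

Call:
jog_arm(
  plan="0 0 0 1 0.5; 0 0 0 1 0.5; 0 0 0 1 0.5; 0 0 0 1 0.5; 0 0 0 1 0.5; 0 0 0 0.5 0.5; 0 -1 0 0 0.5; 0 -1 0 0 0.5; 0 -1 0 0 0.5; 0 -1 0 0 0.5",
)

```text
clock: 0.93
ee_pos: [0.2111, -0.4886, 0.2135]
tool_rot: [-3.141, 0.0, -0.047]
force: [-0.2, -0.5, 0.6]
finger_gap: 0.498
gripper_force: 0.0
```

Call:
jog_arm(
  plan="0.4 -1 0 0 0.5; 0.4 -1 0 0 0.5; 0.4 -1 0 0 0.5; 0.4 -1 0 0 0.5; 0.4 -1 0 0 0.5; 0.4 -1 0 0 0.5; 0.4 -1 0 0 0.5; 0.4 -1 0 0 0.5; 0.4 -1 0 0 0.5; 0.4 -1 0 0 0.5",
)

```text
clock: 1.77
ee_pos: [0.3231, -0.2437, 0.2138]
tool_rot: [-3.141, 0.0, -0.047]
force: [-0.2, -0.2, 0.8]
finger_gap: 0.502
gripper_force: 0.0
```

Call:
jog_arm(
  plan="0.2 -1 0.9 0 0.5; 0.2 -1 0.9 0 0.5; 0.2 -1 0.9 0 0.5; 0.2 -1 0.9 0 0.5; 0.2 -1 0.9 0 0.5; 0.2 -1 0.9 0 0.5; 0 0 0 0 0.5",
)

```text
clock: 2.35
ee_pos: [0.3584, -0.0928, 0.0761]
tool_rot: [-3.139, 0.005, -0.045]
force: [-0.4, -0.0, 0.4]
finger_gap: 0.498
gripper_force: 0.0
```

```bash
python3 - <<'E'
from h import *
s=cam('side'); t=cam('top'); w=cam('wrist'); print(get_state()['ee_pos'])
a=np.hstack([cv2.resize(s['frame'],(400,300)),cv2.resize(t['frame'],(400,300))])
b=np.hstack([cv2.resize(w['frame'],(400,300)),cv2.resize(s['frame'][90:240,200:400],(400,300))])
cv2.imwrite('pics/m1.png',np.vstack([a,b])[:,:,::-1])
for c in (s,t):
    P=pts(c); 
    for lo in np.arange(.1,.6,.05):
        m=(P[...,2]>lo)&(P[...,2]<lo+.05)&(P[...,0]>.2)&(P[...,0]<.437)&(abs(P[...,1]+.09)<.12); q=P[m]
        if len(q): print(round(lo,2),len(q),np.percentile(q,[1,99],axis=0).round(3).tolist())
E
```

```text
[ 0.36000524 -0.09659768  0.07895308]
0.1 154 [[0.344, -0.098, 0.1], [0.437, -0.058, 0.134]]
0.15 797 [[0.322, -0.128, 0.157], [0.398, -0.002, 0.2]]
0.2 394 [[0.326, -0.083, 0.2], [0.393, -0.013, 0.249]]
0.25 675 [[0.316, -0.087, 0.251], [0.403, -0.041, 0.3]]
0.3 821 [[0.315, -0.087, 0.301], [0.406, -0.046, 0.35]]
0.35 627 [[0.304, -0.125, 0.35], [0.423, -0.012, 0.4]]
0.4 1494 [[0.285, -0.128, 0.401], [0.435, -0.007, 0.45]]
0.45 1788 [[0.295, -0.159, 0.45], [0.427, -0.007, 0.498]]
0.5 1079 [[0.251, -0.014, 0.501], [0.345, 0.029, 0.549]]
0.55 1768 [[0.251, -0.008, 0.55], [0.34, 0.03, 0.6]]
0.15 194 [[0.325, -0.028, 0.194], [0.398, -0.005, 0.2]]
0.2 50 [[0.326, -0.03, 0.2], [0.398, -0.006, 0.203]]
0.4 391 [[0.287, -0.174, 0.418], [0.435, -0.01, 0.45]]
0.45 6026 [[0.298, -0.17, 0.451], [0.423, -0.015, 0.496]]
0.5 544 [[0.279, -0.138, 0.5], [0.348, 0.019, 0.548]]
0.55 1456 [[0.262, -0.133, 0.553], [0.338, 0.016, 0.6]]
```

View pics/m1.png

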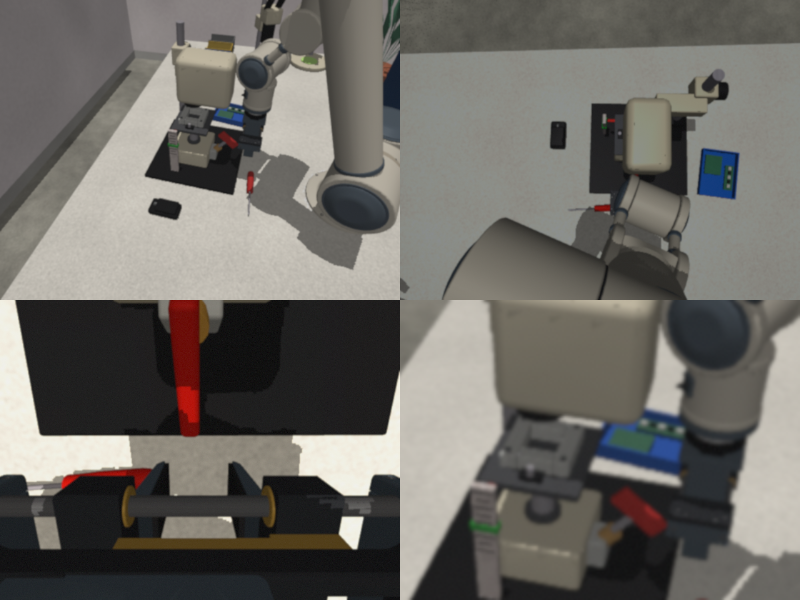

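Bottom-left (wrist view): the fingers straddle the red paddle line near column 185. Top left: the wrist housing is only about 15 mm from the head front. Gripping at 0.40 would hit the head, so I'll turn the tool 90° and use one wide-open finger, which reaches 52 mm further forward under the head.

Call:
jog_arm(
  plan="-0.8 0 -0.3 0 0.5; 0 0 -0.1 1 0.5; 0 0 0 1 0.5; 0 0 0 1 0.5; 0 0 0 1 0.5",
)

```text
clock: 2.92
ee_pos: [0.3405, -0.097, 0.0899]
tool_rot: [3.141, -0.002, -0.331]
force: [0.0, 0.9, -0.6]
finger_gap: 0.499
gripper_force: 0.0
```

```bash
python3 - <<'E'
from h import *
s=get_state(); print(s['q'].round(3),s['ee_pos'],s['tool_rot'])
E
```

```text
[-0.446  0.348  2.128 -0.     0.663  1.456] [ 0.34052866 -0.09695123  0.0898807 ] [ 3.14122673e+00 -2.36666394e-03 -3.31483929e-01]
```

Call:
jog_arm(
  plan="0 0 0 1 0.5; 0 0 0 1 0.5; 0 0 0 1 0.5; 0 0 0 1 0.5; 0 0 0 1 0.5; 0 0 0 1 0.5; 0 0 0 1 0.5; 0 0 0 1 0.5; 0 0 0 1 0.5; 0 0 0 1 0.5",
)

```text
clock: 3.75
ee_pos: [0.3405, -0.0969, 0.0898]
tool_rot: [-3.14, -0.002, -1.03]
force: [0.3, -0.3, -0.6]
finger_gap: 0.499
gripper_force: 0.0
```

Call:
jog_arm(
  plan="0 0 0 1 0.5; 0 0 0 1 0.5; 0 0 0 1 0.5; 0 0 0 1 0.5; 0 0 0 1 0.5; 0 0 0 1 0.5; 0 0 0 1 0.5; 0 0 0 1 0.5; 0 0 0 0.4 0.5; -0.8 0 0 0 0.5",
)

```text
clock: 4.58
ee_pos: [0.3424, -0.0786, 0.0899]
tool_rot: [-3.138, -0.002, -1.617]
force: [-0.1, 0.3, 1.3]
finger_gap: 0.503
gripper_force: 0.0
```

Call:
jog_arm(
  plan="-0.8 0 0 0 1; 0 0 0 0 1; 0 0 0 0 1; 0 0 0 0 1; 0 0 0 0 1; 0 0 0 0 1",
)

```text
clock: 5.08
ee_pos: [0.3419, -0.0564, 0.0891]
tool_rot: [-3.141, -0.0, -1.612]
force: [-0.0, 0.4, -0.2]
finger_gap: 0.908
gripper_force: 0.0
```

```bash
python3 - <<'E'
from h import *
st=get_state(); print(st['q'].round(3),st['ee_pos'],st['tool_rot'],st['finger_gap'])
s=cam('side'); t=cam('top'); w=cam('wrist')
a=np.hstack([cv2.resize(s['frame'][90:240,200:400],(400,300),interpolation=2),cv2.resize(t['frame'][140:290,230:430],(400,300),interpolation=2)])
b=np.hstack([cv2.resize(w['frame'],(400,300)),np.zeros((300,400,3),np.uint8)])
cv2.imwrite('pics/m2.png',np.vstack([a,b])[:,:,::-1])
for c in (s,t):
    P,M=look(c); print({k:(int(m.sum()),np.median(P[m],0).round(4)) for k,m in M.items()})
E
```

```text
[-0.336  0.343  2.144 -0.     0.653  2.847] [ 0.34187394 -0.05644531  0.08911696] [-3.14093780e+00 -2.44747396e-04 -1.61210284e+00] 0.9084324834487258
{'ptr': (0, array([nan, nan, nan])), 'paddle': (291, array([ 0.4421, -0.0887,  0.1244])), 'band': (60, array([0.6221, 0.013 , 0.1475]))}
{'ptr': (38, array([ 0.6203, -0.0142,  0.1868])), 'paddle': (41, array([ 0.4403, -0.0925,  0.1369])), 'band': (34, array([0.6066, 0.0068, 0.1511]))}
  return _methods._mean(a, axis=axis, dtype=dtype,
  ret = um.true_divide(
```

View pics/m2.png

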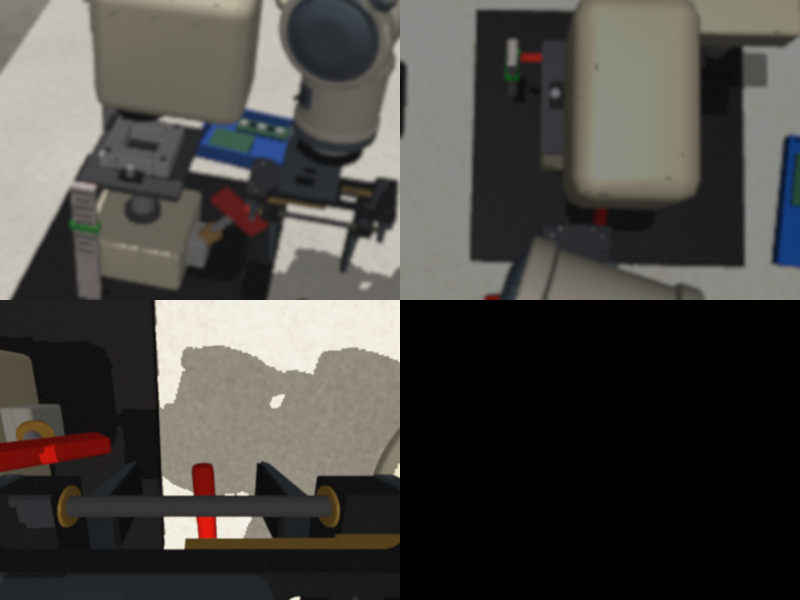

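Call:
jog_arm(
  plan="0 -0.6 0 0 1; 0.4 0 0 0 1; 0.1 0 0 0 1; 0 0 0 0 1; 0 0 0 0 1",
)

```text
clock: 5.65
ee_pos: [0.3556, -0.0687, 0.0888]
tool_rot: [3.141, 0.0, -1.612]
force: [-0.4, -0.4, 0.5]
finger_gap: 0.998
gripper_force: 0.0
```

```bash
cat > m.py <<'E'
from h import *
import warnings; warnings.simplefilter('ignore')
t=cam('top'); s=cam('side'); st=get_state()
P,M=look(t); q=P[M['ptr']]
print('t',st['clock'],'ptr',M['ptr'].sum(),np.median(q[:,2]).round(4),'rows',np.argwhere(M['ptr'])[:,0].mean().round(2) if len(q) else '','F',st['force'].round(1),st['ee_pos'].round(4),st['finger_gap'])
P,M=look(s); q=P[M['paddle']]; c=q.mean(0); d=np.linalg.svd(q-c)[2][0]; d*=np.sign(d[0]); print('paddle',len(q),c.round(3),'dir',d.round(3),'angle',np.arcsin(d[1]).round(3))
E
python3 m.py
```

```text
t 5.75 ptr 38 0.1872 rows 168.58 F [-0.4 -1.3  0. ] [ 0.3556 -0.0685  0.0889] 0.9970243313733511
paddle 227 [ 0.446 -0.088  0.125] dir [0.659 0.072 0.749] angle 0.072
```

Call:
jog_arm(
  plan="0.08 0 0 0 1; 0.08 0 0 0 1; 0.08 0 0 0 1; 0.08 0 0 0 1; 0 0 0 0 1; 0 0 0 0 1",
)

```text
clock: 6.25
ee_pos: [0.3554, -0.0766, 0.0889]
tool_rot: [3.141, 0.0, -1.611]
force: [-0.1, 3.3, 0.6]
finger_gap: 0.997
gripper_force: 1.8
```

```bash
python3 m.py
```

```text
t 6.35 ptr 37 0.1866 rows 168.62 F [-1.7  3.  -0.2] [ 0.3555 -0.0766  0.0889] 0.9990127148955872
paddle 226 [ 0.445 -0.087  0.126] dir [0.7   0.258 0.666] angle 0.261
```

Call:
jog_arm(
  plan="0.08 0 0 0 1; 0 0 0 0 1; 0 0 0 0 1; 0 0 0 0 1; 0.04 0 0 0 1; 0 0 0 0 1; 0 0 0 0 1; 0 0 0 0 1; 0 0 0 0 1",
)

```text
clock: 7.1
ee_pos: [0.3556, -0.0796, 0.0889]
tool_rot: [3.142, 0.0, -1.611]
force: [-1.1, 5.3, 1.2]
finger_gap: 1.001
gripper_force: 2.5
```

```bash
python3 m.py
```

```text
t 7.2 ptr 37 0.1858 rows 168.62 F [-0.9  5.1  1.6] [ 0.3556 -0.0796  0.0889] 1.0003522732783692
paddle 218 [ 0.444 -0.086  0.126] dir [0.678 0.352 0.646] angle 0.359
```

Call:
jog_arm(
  plan="0.08 0 0 0 1; 0 0 0 0 1; 0 0 0 0 1; 0 0 0 0 1; 0 0 0 0 1; 0 0 0 0 1",
)

```text
clock: 7.7
ee_pos: [0.3555, -0.0817, 0.0889]
tool_rot: [-3.142, 0.0, -1.611]
force: [-0.9, 4.7, 2.0]
finger_gap: 1.004
gripper_force: 2.4
```

```bash
python3 m.py
```

```text
t 7.8 ptr 37 0.1865 rows 168.62 F [-0.4  4.6  2.5] [ 0.3556 -0.0817  0.0889] 1.0034104705543356
paddle 204 [ 0.444 -0.086  0.126] dir [0.673 0.41  0.615] angle 0.423
```

Call:
jog_arm(
  plan="0.08 0 0 0 1; 0 0 0 0 1; 0 0 0 0 1; 0 0 0 0 1; 0 0 0 0 1; 0 0 0 0 1",
)

```text
clock: 8.3
ee_pos: [0.3554, -0.0837, 0.0889]
tool_rot: [3.141, 0.0, -1.611]
force: [-1.1, 5.4, 2.8]
finger_gap: 0.997
gripper_force: 2.4
```

```bash
python3 m.py
```

```text
t 8.4 ptr 34 0.1836 rows 169.24 F [-0.8  5.4  2.5] [ 0.3554 -0.0837  0.0889] 0.9997219094349187
paddle 202 [ 0.444 -0.085  0.126] dir [0.662 0.46  0.592] angle 0.478
```

Call:
jog_arm(
  plan="0 0 0 0 1; 0 0 0 0 1; 0 0 0 0 1; 0 0 0 0 1; 0 0 0 0 1; 0 0 0 0 1",
)

```text
clock: 8.9
ee_pos: [0.3554, -0.0837, 0.0889]
tool_rot: [3.141, 0.0, -1.611]
force: [-1.8, 5.0, 2.3]
finger_gap: 1.001
gripper_force: 2.4
```

```bash
python3 m.py
```

```text
t 9.0 ptr 40 0.1801 rows 169.5 F [-1.1  5.5  2. ] [ 0.3554 -0.0836  0.0889] 1.000543833347729
paddle 202 [ 0.444 -0.085  0.126] dir [0.67  0.454 0.587] angle 0.472
```

Call:
jog_arm(
  plan="-0.3 0 0 0 1; 0 1 0 0 1; 0 0.2 0 0 1; 0.8 0 0 0 1; 0.8 0 0 0 1; 0.8 0 0 0 1; 0 0 0 0 1; 0 -1 0 0 1; 0 -0.3 0 0 1; 0 0 0 0 1",
)

```text
clock: 9.83
ee_pos: [0.3579, -0.1366, 0.089]
tool_rot: [-3.14, -0.001, -1.61]
force: [0.1, -0.8, 0.1]
finger_gap: 1.002
gripper_force: 0.0
```

```bash
python3 m.py
```

```text
t 9.9333 ptr 36 0.1731 rows 170.33 F [-0.1 -0.7 -0.3] [ 0.3555 -0.1357  0.0888] 1.0003244874674992
paddle 230 [ 0.44  -0.087  0.125] dir [0.702 0.476 0.53 ] angle 0.496
```

Call:
jog_arm(
  plan="0 0 0 0 1; 0 0 0 0 1; 0 0 0 0 1; 0 0 0 0 1; 0 0 0 0 1; 0 0 0 0 1; 0 0 0 0 1; 0 0 0 0 1; 0 0 0 0 1; 0 0 0 0 1",
)

```text
clock: 10.77
ee_pos: [0.3559, -0.1363, 0.0889]
tool_rot: [3.142, 0.0, -1.611]
force: [-0.1, 0.2, -0.1]
finger_gap: 1.001
gripper_force: 0.0
```

```bash
python3 m.py
```

```text
t 10.8667 ptr 38 0.1658 rows 170.47 F [ 0.9 -0.1  0. ] [ 0.3559 -0.1363  0.0889] 0.999457860526999
paddle 229 [ 0.44  -0.087  0.125] dir [0.712 0.47  0.522] angle 0.489
```

Call:
jog_arm(
  plan="0 0 0 0 1; 0 0 0 0 1; 0 0 0 0 1; 0 0 0 0 1; 0 0 0 0 1; 0 0 0 0 1; 0 0 0 0 1; 0 0 0 0 1; 0 0 0 0 1; 0 0 0 0 1",
)

```text
clock: 11.7
ee_pos: [0.3559, -0.1363, 0.0889]
tool_rot: [-3.142, -0.0, -1.611]
force: [0.4, 0.1, 0.6]
finger_gap: 1.0
gripper_force: 0.0
```

```bash
python3 m.py
```

```text
t 11.8 ptr 39 0.1601 rows 171.46 F [-0.8 -0.2  0.3] [ 0.3559 -0.1363  0.0889] 0.9983784906959261
paddle 230 [ 0.44  -0.087  0.124] dir [0.705 0.473 0.529] angle 0.493
```

Call:
jog_arm(
  plan="0.0 0 0 0 1; 0 0 0 0 1; 0 0 0 0 1; 0 0 0 0 1; 0 0 0 0 1; 0 0 0 0 1; 0 0 0 0 1; 0 0 0 0 1; 0 0 0 0 1",
)

```text
clock: 12.55
ee_pos: [0.3559, -0.1363, 0.0889]
tool_rot: [3.142, 0.0, -1.611]
force: [-0.6, -0.9, 0.6]
finger_gap: 1.001
gripper_force: 0.0
```

```bash
python3 m.py
```

```text
t 12.65 ptr 31 0.1542 rows 171.94 F [ 0.7 -0.5  0.2] [ 0.3559 -0.1363  0.0889] 0.9975256714536921
paddle 228 [ 0.44  -0.087  0.124] dir [0.705 0.473 0.529] angle 0.492
```

Call:
jog_arm(
  plan="0 0 0 0 1; 0 0 0 0 1; 0 0 0 0 1; 0 0 0 0 1; 0 0 0 0 1; -0.5 0 0 0 1; -0.3 0 0 0 1; -0.1 0 0 0 1; 0 0 0 0 1",
)

```text
clock: 13.4
ee_pos: [0.3563, -0.1138, 0.0888]
tool_rot: [3.141, -0.001, -1.61]
force: [-3.4, -6.3, -3.4]
finger_gap: 0.999
gripper_force: 3.2
```

```bash
python3 m.py
```

```text
t 13.5 ptr 39 0.15 rows 172.46 F [-2.3 -4.  -0.6] [ 0.3564 -0.1139  0.0888] 1.0016769926621676
paddle 310 [ 0.44  -0.089  0.123] dir [ 0.77  -0.044  0.637] angle -0.044
```

Call:
jog_arm(
  plan="-0.05 0 0 0 1; 0 0 0 0 1; 0 0 0 0 1; 0 0 0 0 1",
)

```text
clock: 13.83
ee_pos: [0.3566, -0.1134, 0.0889]
tool_rot: [3.141, -0.001, -1.611]
force: [-6.8, -16.1, -2.6]
finger_gap: 1.002
gripper_force: 8.2
```

```bash
python3 m.py; python3 - <<'E'
from h import *
Z=[];I=[];B=[]
for i in range(6):
    t=cam('top'); P,M=look(t); q=P[M['ptr']]; Z.append(np.median(q[:,2])); I.append(t['frame'])
    b=P[M['band']]; k=(abs(b[:,0]-.6055)<.0025)&(b[:,2]<.156)&(b[:,2]>.147); B.append(np.median(b[k,2]))
print(np.round(Z,4),np.round(B,4),np.mean(Z),np.mean(B))
S=[]
for i in range(3):
    s=cam('side');P,M=look(s); S.append(P[M['band']])
b=np.vstack(S); b=b[b[:,1]>.011]; print('side band front z',np.percentile(b[:,2],[2,10,50,90,98]).round(4))
cv2.imwrite('pics/m3.png',np.hstack([cv2.resize(np.mean(I,0).astype(np.uint8)[155:195,270:320],(400,320),interpolation=2),cv2.resize(s['frame'][190:215,225:260],(400,320),interpolation=2)])[:,:,::-1])
E
```

```text
t 13.9333 ptr 39 0.1492 rows 172.46 F [ -7.8 -15.6  -1.6] [ 0.3566 -0.1135  0.0889] 1.0039837697907175
paddle 311 [ 0.44  -0.089  0.123] dir [ 0.768 -0.043  0.639] angle -0.043
[0.1495 0.149  0.1495 0.1491 0.1494 0.1489] [0.1509 0.151  0.15   0.1518 0.1504 0.1511] 0.14923494363402426 0.15084382446647696
side band front z [0.1402 0.1418 0.1471 0.1517 0.1525]
```

View pics/m3.png

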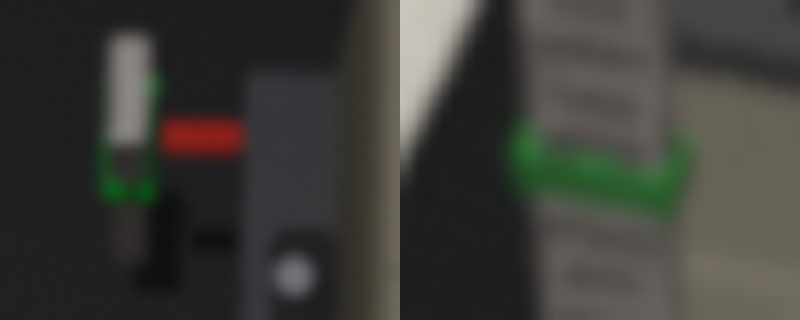

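The red pointer (200,137) sits level with the band. The pointer middle is about 0.147 and the band centre about 0.146, and the valve is pressed against its stop. Now I'll release.

Call:
jog_arm(
  plan="0.4 0 0 0 1; 0.4 0 0 0 1; 0 0.8 0 0 1; 0 0 0 0 1; 0 0 0 0 1; 0 0 0 0 1; 0 0 0 0 1",
)

```text
clock: 14.97
ee_pos: [0.3367, -0.1321, 0.089]
tool_rot: [-3.141, -0.0, -1.611]
force: [0.4, -0.7, -0.3]
finger_gap: 0.998
gripper_force: 0.0
```

```bash
python3 m.py; python3 -c "
from plant import job; print(job.finish_job())"
```

```text
t 15.0667 ptr 39 0.1497 rows 172.46 F [-0.3 -0.6 -0.4] [ 0.3366 -0.1319  0.0889] 0.9997110302794407
paddle 310 [ 0.44  -0.089  0.123] dir [ 0.766 -0.036  0.642] angle -0.036
the job is handed in; nothing more can be done
None
```

I handed the job in at about 15 s, with no verdict returned: the stage crept down at about 7 mm/s, the pointer stopped about 1–2 mm above the green band's middle (limit 5 mm), and the valve is shut and released.

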